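Transfer the sample row to the viewing rack in reverse order

ROBOT

A 6-joint arm with a two-finger parallel gripper is mounted at the origin on the work surface. World frame = base frame: x ahead of the robot, y to its left, z up, the work surface at z = 0. Lengths are in m, angles in rad, forces in N, time in s.
With the tool pointing down it reaches from about 0.3 to 0.775 m from the base axis. Payload 14.6 kg.
Tool frame: the origin (TCP) lies at the very end of the fingers, on their centre line; the grasp point (between the pads) lies 19 mm behind it; x points along the fingers, z is the direction in which the jaws open and shut, and the axes are right-handed (so a half turn about x gives the same grasp; the last joint's range is limited). The gripper opens to 94 mm and grips with 3 to 60 N. Pads are 16 mm wide; open, the fingers measure 119 mm over their backs; the gripper's body (75 mm by 177 mm) begins 78 mm behind the grasp point.
Start: joints at [-1.367, 0.3, 1.521, -0, 1.321, -0.067], TCP at [0.147, -0.53, 0.205] pointing down, gripper open.
Joint ranges: [-3.03, 3.03], [-0.79, 2.21], [0.23, 2.52], [-1.04, 4.18], [0, 3.07], [-2.55, 2.55]. Speed limits (rad/s): [2.22, 2.22, 2.57, 3.14, 3.14, 3.14].

INTERFACE

Orientations are given as [roll, pitch, yaw] about the fixed x, y, z axes, in that order (R = Rz(yaw) Ry(pitch) Rx(roll)).
In Python, from station import ctrl gives the robot as it stands. The module is installed in compiled form; this text tells all that it offers.
- The arm moves only by the tool servo_tool, never from a script. Its argument "motion" is one flat list of numbers, 4 for each row, row after row: the shift along the tool's x, y, z in mm, then the turn about the tool's x in degrees. In form: [dx, dy, dz, roll, dx, dy, dz, roll, ...]. A call has 1 to 20 rows; each row is the pose to reach, as a shift and turn from the pose commanded when the call began, along the tool's axes at that moment; what a row does not reach only later rows make up. A row lasts 1/8 s, in which the tool goes at most 62.5 mm and 10.7 degrees, less where a joint would pass 70% of its speed; a pose out of reach is approached as far as the arm can. A call with a gripper value outside its range is refused whole. "gripper" is the opening, from 0 (shut) to 1 (fully open), set as the call begins (left out, the last holds). The fingers move at their own pace and stop on an object; "force" is the grip in N (left out, the last holds). Time passes only in rows, so rows that repeat a pose let the fingers close. It gives the time, the measured TCP pose, the force and the opening at its end, in the units of the state.
- ctrl.get_obs(): the state, without advancing time (a new reading comes with each control period).
- ctrl.camera(name): name is "scene" or "top"; returns a dict with "color" (420x560x3 uint8, red, green, blue), "z_map" (420x560 float32, m along the optical axis (not along the pixel's ray), 0 where there is no reading), "fx", "fy", "cx", "cy" (pixels), "rvec" (rotation vector, rad) and "tvec" (3), from world to camera coordinates, as OpenCV has them. Camera axes: x right, y down, z forward; pixel columns grow to the right and rows downward; lengths in m; the calibration is good to about 2 mm. A picture is of the moment at which its call begins.
- ctrl.hand_in(): hands the job in, once; it reports no verdict.
The state is a dict: "time_s": time; "qpos": joint angles; "joint_vel": joint speeds; "tau": joint torques, N m; "ee_pos": TCP position; "eef_rot": TCP orientation; "force": force on the tool from outside, world axes, zero at the start; "moment": the same for the moment, N m; "grip_width": finger opening in m.
Only numpy, scipy, OpenCV 4.12 (cv2) and the standard library are available. Lean on these libraries where they do the work, as an engineer would, in place of code of your own. Each camera call takes 0.05 s, during which the arm holds its last target.

TASK

Move the four sample containers from the dark grey carrier into the empty aluminium rack, one to a pocket, in reverse order: the container nearest the carrier's handle goes into the rack's pocket farthest from the rack's handle, the next one beside it, and so on, so that the carrier's last container ends nearest the rack's handle. Keep every container upright, set it down on the pocket floor rather than dropping it, and leave all four standing there released.

Things in the scene. Friction and masses are not known exactly. Their poses are not given: they have to be found in the camera images.
- carrier: Dark grey plastic carrier, holds the four containers at the start. 272 (y) x 70 (x) mm, walls to 15 mm above the bench, fixed. Row of four square pockets 58 x 58 mm, centres at x 0, y +99, +33, -33, -99 mm, floor at z 5 mm. Low steel wire handle beyond its +y end. Origin: centre of underside. Its +y points to the robot's left within about 20 degrees. May be left or right of the rack.
- rack: Bare aluminium rack shaped like the carrier, empty: the destination. 272 (y) x 70 (x) mm, walls to 15 mm above the bench, fixed. Row of four square pockets 58 x 58 mm, centres at x 0, y +99, +33, -33, -99 mm, floor at z 5 mm. Low steel wire handle beyond its +y end. Origin: centre of underside. Its +y points to the robot's left within about 20 degrees. 25 mm or more from the carrier.
- weighing_bottle: Squat clear round weighing bottle with white knobbed stopper, 66 mm high over all: body 42 mm across up to 40 mm, stopper rim 44 mm across from 40 to 50 mm, then a small knob 16 mm across. About 70 g. Best gripped across the rim and body, about 42 mm up. Origin: centre of its underside, z up along its axis. 
- vial: Slim clear round vial with ribbed white cap, 76 mm high: body 29 mm across, cap 30 mm across from 56 mm up. About 50 g. Grip the cap, about 62 mm up. Origin: centre of its underside, z up along its axis. 
- square_jar: Clear square jar with a square white lid, 66 mm high: body 40 x 40 mm, lid 42 x 42 mm from 50 mm up; x and y axes square to its sides, which stand within about 7 degrees of the carrier's. About 80 g. Grip two opposite lid sides, about 56 mm up. Origin: centre of its underside, z up along its axis. 
- cup: Clear tapered specimen cup with a wide round white lid, 70 mm high: 36 mm across at the foot, 45 mm under the lid, lid 50 mm across from 54 mm up. About 80 g. Grip the lid, about 61 mm up. Origin: centre of its underside, z up along its axis. 
- pad_weighing_bottle: The pad that the weighing bottle starts on. Black rubber pad, 56 x 56 x 3 mm, fixed in one of the carrier's pockets (top 8 mm above the bench), its axes parallel to the carrier's; it stays there and so shows from which pocket that container came. Origin: centre of its underside.
- pad_vial: The pad that the vial starts on. Black rubber pad, 56 x 56 x 3 mm, fixed in one of the carrier's pockets (top 8 mm above the bench), its axes parallel to the carrier's; it stays there and so shows from which pocket that container came. Origin: centre of its underside.
- pad_square_jar: The pad that the square jar starts on. Black rubber pad, 56 x 56 x 3 mm, fixed in one of the carrier's pockets (top 8 mm above the bench), its axes parallel to the carrier's; it stays there and so shows from which pocket that container came. Origin: centre of its underside.
- pad_cup: The pad that the cup starts on. Black rubber pad, 56 x 56 x 3 mm, fixed in one of the carrier's pockets (top 8 mm above the bench), its axes parallel to the carrier's; it stays there and so shows from which pocket that container came. Origin: centre of its underside.

How it is judged:
By the outcome, as a careful person would: the job done as asked, in the order asked, and still so for the second after the job is handed in, with the robot touching nothing.
It also fails if it takes over 110 s, if anything falls off the work surface, if the arm or the gripper's body presses on something with over 40 N, if the wrist force passes 120 N, or if a joint passes its speed limit or range.

## Working session

There is one attempt and no reset: what is moved stays moved. The work goes in short steps, Python scripts to look and compute and a tool call to move; the robot and the scene stay as the last step left them, time stands still between calls to the robot, and variables do not carry over. Pictures are saved under pics/ and viewed, and the job is handed in when it is done.

Besides the shell and the picture viewer there is one more tool, called after "Emit:" by a JSON object that holds its "api" and its "payload". servo_tool: Moves the arm, as the interface text tells. Its arguments: {"type":"object","properties":{"motion":{"type":"array","items":{"type":"number"}},"gripper":{"type":"number"},"force":{"type":"number"}},"required":["motion"]}

```bash
mkdir -p pics; python3 - <<'E'
from station import ctrl
import cv2,numpy as np
o=ctrl.get_obs(); print(o)
for n in("scene","top"):
    c=ctrl.camera(n); cv2.imwrite(f"pics/{n}0.png",c["color"][:,:,::-1]); np.savez(f"{n}0.npz",**c)
    R=cv2.Rodrigues(c["rvec"])[0]; print(n,c["fx"],c["cx"],c["cy"],-R.T@np.ravel(c["tvec"]),R[2])
E
```

```text
{'time_s': 0.0, 'qpos': array([-1.36660633e+00,  3.00477976e-01,  1.52155973e+00, -1.35806580e-05,
        1.32071487e+00, -6.65759978e-02]), 'joint_vel': array([ 1.27380612e-03,  2.15379124e-03, -5.41153421e-05,  3.70743420e-04,
        1.27772524e-03,  1.45682519e-04]), 'tau': array([-4.24569644e-04, -5.31802511e+01, -3.52738237e+01,  7.08405278e-02,
        2.44555034e-02, -7.83539804e-05]), 'ee_pos': array([ 0.14706219, -0.52970593,  0.2048916 ]), 'eef_rot': array([3.08635693, 1.56963634, 1.78632996]), 'force': array([ 0.02076362,  0.12500727, -0.40638684]), 'moment': array([-0.00245156, -0.01230466,  0.00076717]), 'grip_width': 0.09410914641160673}
scene 512.8871362181284 271.4695986362592 203.51812972996095 [ 1.12000927 -0.64615787  0.75992167] [-0.5033235   0.58092861 -0.63967758]
top 530.6584739179726 288.72636011113286 210.60776817256803 [ 0.4249107  -0.01921626  1.00929591] [ 0.11121139  0.03734002 -0.99309504]
```

View pics/top0.png

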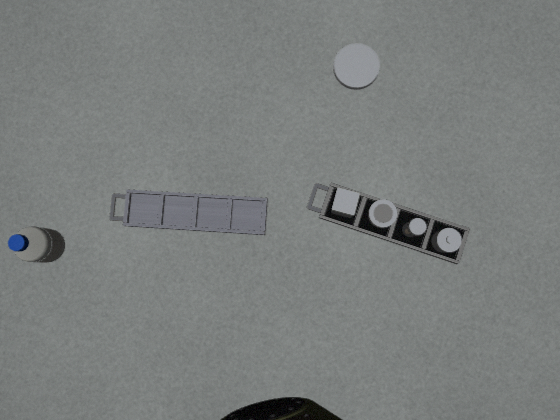

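View pics/scene0.png

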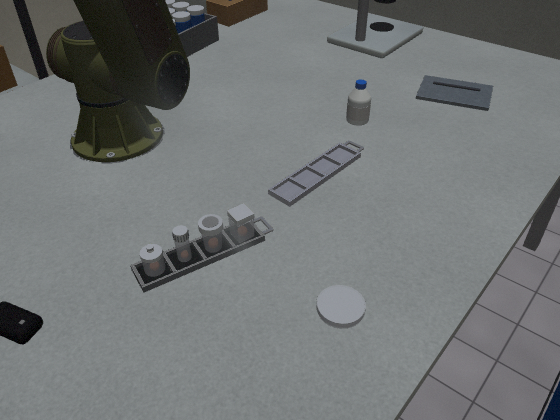

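Seen from the top (image up is +x, left is +y): the rack is at about (127-267, 190-235) with its handle at the left. The carrier is at about (320-468, 184-262), handle also at the left. From the handle the order is jar, cup, vial, weighing bottle. Next I measure them.

```bash
cat > h.py <<'E'
import numpy as np,cv2
def ray(c,uv,z):
    R=cv2.Rodrigues(c["rvec"])[0]; C=-R.T@np.ravel(c["tvec"])
    uv=np.atleast_2d(uv).astype(float)
    d=np.c_[(uv[:,0]-c["cx"])/c["fx"],(uv[:,1]-c["cy"])/c["fy"],np.ones(len(uv))]@R
    return C+d*((z-C[2])/d[:,2])[:,None]
def proj(c,P):
    R=cv2.Rodrigues(c["rvec"])[0]; p=np.atleast_2d(P)@R.T+np.ravel(c["tvec"])
    return np.c_[p[:,0]/p[:,2]*c["fx"]+c["cx"],p[:,1]/p[:,2]*c["fy"]+c["cy"]]
def cloud(c):
    R=cv2.Rodrigues(c["rvec"])[0]; z=c["z_map"]; v,u=np.indices(z.shape)
    p=np.stack([(u-c["cx"])/c["fx"]*z,(v-c["cy"])/c["fy"]*z,z],-1)-np.ravel(c["tvec"])
    p=p@R; p[z==0]=np.nan; return p
E
python3 - <<'E'
from h import *
for n in("top","scene"):
    c=dict(np.load(n+"0.npz")); P=cloud(c); Z=P[:,:,2]
    b=(np.abs(P[:,:,0]-.45)<.1)&(np.abs(P[:,:,1])<.5)
    print(n,np.nanmedian(Z[b]),np.nanpercentile(Z[b],[5,25,75,95]))
    im=c["color"][:,:,::-1]
    cr=(im[170:280,100:480] if n=="top" else im[130:300,120:380])
    f=2.1 if n=="top" else 3
    cv2.imwrite(f"pics/{n}_z.png",cv2.resize(cr,None,fx=f,fy=f,interpolation=cv2.INTER_CUBIC))
    h=np.clip(np.nan_to_num(Z)*3000,0,255).astype(np.uint8)
    cv2.imwrite(f"pics/{n}_h.png",h)
    if n=="top":
        for u,v in[(145,209),(215,215),(200,160),(262,215),(346,202),(382,213),(417,227),(449,240)]:
            print(u,v,np.round(P[v,u]*1000),im[v,u])
E
```

```text
top 0.0009580289747402478 [-0.00237883 -0.00048785  0.00297806  0.05847833]
145 209 [542. 296.   4.] [125 117 115]
215 215 [530. 160.   5.] [123 116 114]
200 160 [638. 192.  -0.] [123 127 124]
262 215 [528.  69.  14.] [126 118 117]
346 202 [544. -86.  74.] [160 156 154]
382 213 [ 525. -149.   74.] [112 114 115]
417 227 [ 499. -207.   82.] [158 155 151]
449 240 [ 477. -264.   73.] [160 156 153]
scene 0.001431979578370291 [-0.0014803   0.00013684  0.00459274  0.06485924]
```

View pics/top_z.png

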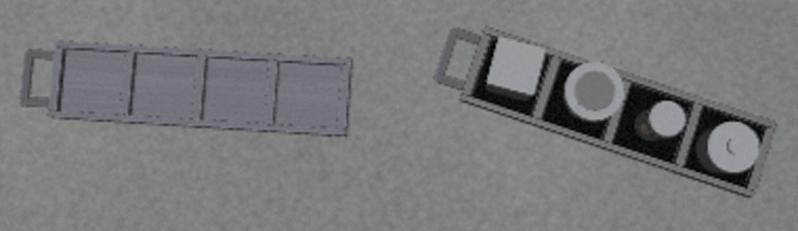

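View pics/scene_z.png

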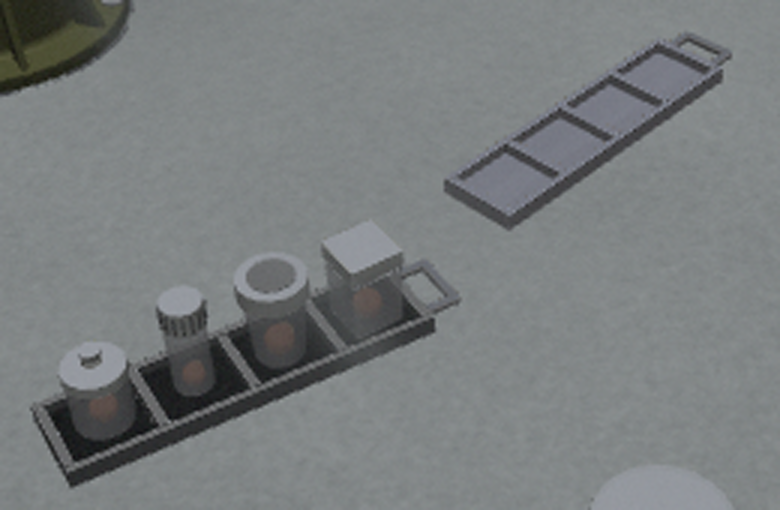

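View pics/top_h.png

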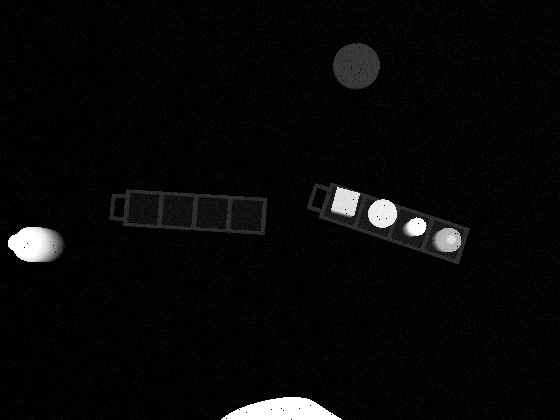

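```bash
cat > m.py <<'E'
from h import *
def racks(c):
    P=cloud(c); Z=P[:,:,2]; out={}
    Zb=cv2.medianBlur(np.nan_to_num(Z).astype(np.float32),3)
    for nm,(y0,y1) in dict(rack=(0.02,0.36),carrier=(-.36,0.0)).items():
        roi=(P[:,:,1]>y0)&(P[:,:,1]<y1)&(P[:,:,0]>.38)&(P[:,:,0]<.62)
        m=((Zb>.0025)&roi).astype(np.uint8)
        m=cv2.morphologyEx(m,cv2.MORPH_CLOSE,np.ones((3,3)))
        m=cv2.morphologyEx(m,cv2.MORPH_OPEN,np.ones((11,11)))
        # top-of-wall points
        w=(m>0)&(Z>.011)&(Z<.019)
        p=P[w][:,:2]*1000
        r=cv2.minAreaRect(p.astype(np.float32))
        (w0,h0),a=r[1],r[2]
        if w0>h0:a+=90
        a=(a+90)%180-90   # direction of long axis
        out[nm]=(r[0],r[1],a,p)
    return out
def fit(p,c0,yaw,it=30):
    # robust: long edges by percentile in local frame
    yw=np.deg2rad(yaw)
    best=None
    for d in np.deg2rad(np.arange(-3,3.01,.1)):
        t=yw+d; ex=np.array([np.cos(t),np.sin(t)]); ey=np.array([-ex[1],ex[0]])
        l=(p-c0)@np.c_[ex,ey]
        lo,hi=np.percentile(l[:,0],[1,99]); la,lb=np.percentile(l[:,1],[.5,99.5])
        if best is None or hi-lo<best[0]: best=(hi-lo,t,(lo+hi)/2,(la+lb)/2,lb-la,ex,ey)
    w,t,mx,my,L,ex,ey=best
    return np.array(c0)+mx*ex+my*ey,np.rad2deg(t),w,L
E
python3 - <<'E'
from m import *
for n in("top","scene"):
    c=dict(np.load(n+"0.npz"))
    for k,v in racks(c).items():
        a=v[2]; print(n,k,np.round(v[0],1),np.round(v[1],1),a,len(v[3]))
        yaw=a-90 if a>0 else a+90   # local x axis dir
        print("   fit",fit(v[3],np.array(v[0]),yaw))
    if 1:
        P=cloud(c);Z=P[:,:,2]
        m=((Z>.045)&(P[:,:,1]<0.0)&(P[:,:,1]>-.36)&(P[:,:,0]>.38)&(P[:,:,0]<.62)).astype(np.uint8)
        N,L,s,_=cv2.connectedComponentsWithStats(m)
        for i in range(1,N):
            if s[i,4]<40: continue
            q=P[L==i]*1000; zt=np.percentile(q[:,2],90)
            q2=q[q[:,2]>(zt-4 if zt>60 else 50)]
            (x,y),r=cv2.minEnclosingCircle(q2[:,:2].astype(np.float32))
            print("  obj",np.round([x,y,2*r],1),"z",np.round(zt,1),cv2.minAreaRect(q2[:,:2].astype(np.float32)),len(q2))
E
```

```text
top rack [535.9 198.3] [272.5  70.5] -3.8885116577148438 1564
   fit (array([535.82810055, 197.58353195]), np.float64(89.01148834228516), np.float64(269.4546252970614), np.float64(79.72312536233028))
top carrier [ 513.8 -175.6] [276.6  70.6] -18.89928436279297 1673
   fit (array([ 513.35938148, -176.40970715]), np.float64(72.80071563720703), np.float64(270.4711542221845), np.float64(74.80808514545767))
  obj [546.4 -83.8  57.3] z 76.5 ((546.3372802734375, -83.96504211425781), (41.81689453125, 42.22431945800781), 74.90535736083984) 486
  obj [ 524.3 -148.8   49.7] z 81.2 ((524.927734375, -148.63352966308594), (47.864871978759766, 47.056129455566406), 0.3109443485736847) 525
  obj [ 500.3 -206.2   30.9] z 86.4 ((500.4712829589844, -206.36538696289062), (29.497085571289062, 28.16780662536621), 89.12591552734375) 215
  obj [ 478.4 -267.3   15.3] z 72.0 ((478.3288879394531, -266.5229797363281), (13.728141784667969, 14.021418571472168), 43.5332145690918) 62
scene rack [537.5 205.6] [292.  75.] -3.9737319946289062 796
   fit (array([536.84775924, 198.11797178]), np.float64(89.02626800537111), np.float64(273.2503959440167), np.float64(79.97989181740547))
scene carrier [ 515.2 -172.2] [282.1  73.7] -18.71893310546875 1243
   fit (array([ 515.35175805, -177.56286468]), np.float64(69.18106689453126), np.float64(269.251508268787), np.float64(75.18059841151913))
  obj [547.5 -84.2  56.4] z 75.6 ((547.5753173828125, -84.52247619628906), (41.02003860473633, 44.846961975097656), 74.3187484741211) 279
  obj [ 524.6 -148.8   51.3] z 80.2 ((524.7191162109375, -148.38409423828125), (48.57012939453125, 49.52304458618164), 41.3898811340332) 333
  obj [ 501.1 -207.8   32.4] z 85.3 ((502.0360107421875, -207.05380249023438), (29.99081039428711, 29.156333923339844), 80.376220703125) 142
  obj [ 477.3 -267.1   18.6] z 69.7 ((478.3683776855469, -265.8462829589844), (13.678109169006348, 16.177011489868164), 52.646759033203125) 48
```

```bash
python3 - <<'E'
from m import *
for n in("top","scene"):
    c=dict(np.load(n+"0.npz"))
    for k,v in racks(c).items():
        f=fit(v[3],np.array(v[0]),v[2]); print(n,k,np.round(f[0],1),np.round(f[1:],2))
        t=np.deg2rad(f[1])
        for y in(99,33,-33,-99): print("   ",y,np.round(f[0]+y*np.array([-np.sin(t),np.cos(t)]),1))
    # wb rim annulus
    P=cloud(c); d=np.hypot(P[:,:,0]-.478,P[:,:,1]+.266)
    m=(d<.03)&(P[:,:,2]>.050)&(P[:,:,2]<.064); q=P[m]*1000
    print("rim",len(q),np.round(np.median(q[:,2]),1),cv2.minEnclosingCircle(q[:,:2].astype(np.float32)), [np.percentile(q[:,i],[1,99]).round(1) for i in(0,1)])
    if n=="top":
        for z,nm,cc in((.058,'wb',(478,-266)),):pass
E
```

```text
top rack [535.8 197.8] [ -3.79  69.68 270.9 ]
    99 [542.3 296.6]
    33 [537.9 230.7]
    -33 [533.6 164.9]
    -99 [529.2  99. ]
top carrier [ 513.5 -176. ] [-18.8   69.63 273.21]
    99 [545.4 -82.2]
    33 [ 524.1 -144.7]
    -33 [ 502.8 -207.2]
    -99 [ 481.6 -269.7]
rim 420 59.7 ((478.8371887207031, -266.7283935546875), 22.123327255249023) [array([458. , 498.7]), array([-286.7, -246.1])]
scene rack [536.7 199.1] [ -3.97  72.13 276.39]
    99 [543.5 297.8]
    33 [539. 232.]
    -33 [534.4 166.1]
    -99 [529.8 100.3]
scene carrier [ 514.9 -175.9] [-19.42  70.88 273.44]
    99 [547.8 -82.5]
    33 [ 525.8 -144.8]
    -33 [ 503.9 -207. ]
    -99 [ 481.9 -269.3]
rim 299 59.4 ((479.912841796875, -266.4645690917969), 23.201580047607422) [array([459. , 500.1]), array([-288. , -246.4])]
```

```bash
cat > plan.py <<'E'
import sys,numpy as np
from station import ctrl
from scipy.spatial.transform import Rotation as Ro
def plan(x,y,z,yaw,o=None):
    o=o or ctrl.get_obs(); R=Ro.from_euler('xyz',o["eef_rot"]).as_matrix()
    p=o["ee_pos"]*1000; s=R.T@(np.array([x,y,z])-p)
    zy=np.rad2deg(np.arctan2(R[1,2],R[0,2])); d=(yaw-zy+90)%180-90
    print("t",round(o["time_s"],2),"tcp",p.round(1),"jaw yaw",zy.round(2),"tilt",R[:,0].round(4),"F",o["force"].round(1),"w",round(o["grip_width"]*1000,1),"q6",o["qpos"].round(2))
    print("  -> shift",s.round(1),"roll",round(-d if R[2,0]<0 else d,1))
a=list(map(float,sys.argv[1:])); 
for i in range(0,len(a),4): plan(*a[i:i+4])
E
python3 plan.py 547 -84 150 -15.3  547 -84 45 -15.3
```

```text
t 0.1 tcp [ 147.1 -529.7  204.9] jaw yaw -74.48 tilt [-2.e-04  1.e-03 -1.e+00] F [ 0.8 -0.3  0.3] w 94.0 q6 [-1.37  0.3   1.52 -0.    1.32 -0.07]
  -> shift [  55.3  504.6 -322.4] roll -59.2
t 0.1 tcp [ 147.1 -529.7  204.9] jaw yaw -74.48 tilt [-2.e-04  1.e-03 -1.e+00] F [ 0.8 -0.3  0.3] w 94.0 q6 [-1.37  0.3   1.52 -0.    1.32 -0.07]
  -> shift [ 160.3  504.6 -322.3] roll -59.2
```

Emit:
{"api": "servo_tool", "payload": {"motion": [0, 10, -6, -1, 1, 30, -19, -4, 3, 61, -39, -7, 7, 96, -61, -11, 11, 136, -87, -16, 17, 182, -116, -21, 23, 227, -145, -27, 29, 272, -174, -32, 34, 318, -203, -37, 40, 363, -232, -43, 44, 404, -258, -47, 48, 439, -280, -51, 51, 469, -300, -55, 53, 489, -313, -57, 55, 500, -319, -59, 55, 504.5, -322.5, -59, 55, 504.5, -322.5, -59], "gripper": 1, "force": 15}}

```text
time_s: 2.22
ee_pos: [0.5467, -0.0842, 0.1505]
eef_rot: [-1.718, 1.571, -1.988]
force: [-0.8, -1.0, -0.1]
grip_width: 0.0941
```

```bash
python3 plan.py 547 -84 150 -15.3  547 -84 45 -15.3
```

```text
t 2.23 tcp [546.7 -84.2 150.5] jaw yaw -15.49 tilt [-0.e+00 -1.e-04 -1.e+00] F [-0.8 -1.  -0.1] w 94.1 q6 [-0.22  0.36  1.58 -0.    1.21  0.05]
  -> shift [0.5 0.3 0.2] roll -0.2
t 2.23 tcp [546.7 -84.2 150.5] jaw yaw -15.49 tilt [-0.e+00 -1.e-04 -1.e+00] F [-0.8 -1.  -0.1] w 94.1 q6 [-0.22  0.36  1.58 -0.    1.21  0.05]
  -> shift [105.5   0.3   0.2] roll -0.2
```

Emit:
{"api": "servo_tool", "payload": {"motion": [10, 0, 0, 0, 32, 0, 0, 0, 58, 0, 0, 0, 82, 0, 0, 0, 98, 0, 0, 0, 105, 0, 0, 0, 105, 0, 0, 0]}}

```text
time_s: 3.1
ee_pos: [0.547, -0.0844, 0.0455]
eef_rot: [-2.915, 1.571, 3.097]
force: [0.2, -0.4, -1.1]
grip_width: 0.0939
```

Emit:
{"api": "servo_tool", "payload": {"motion": [0, 0, 0, 0, 0, 0, 0, 0, 0, 0, 0, 0, 0, 0, 0, 0, 0, 0, 0, 0, 0, 0, 0, 0], "gripper": 0.3, "force": 15}}

```text
time_s: 3.85
ee_pos: [0.547, -0.0842, 0.0455]
eef_rot: [-2.921, 1.571, 3.092]
force: [-0.8, 0.2, -0.5]
grip_width: 0.0418
```

```bash
python3 plan.py 529.6 99.6 42 -3.9
```

```text
t 3.85 tcp [547.  -84.2  45.5] jaw yaw -15.48 tilt [-0.  0. -1.] F [-0.8  0.2 -0.5] w 41.8 q6 [-0.22  0.49  1.66 -0.    0.99  0.05]
  -> shift [  3.5 172.5 -65.8] roll -11.6
```

Emit:
{"api": "servo_tool", "payload": {"motion": [-4, 0, 0, 0, -16, 0, 0, 0, -40, 0, 0, 0, -70, 0, 0, 0, -92, 0, 0, 0, -100, 0, 0, 0, -100, 7, -3, 0, -100, 24, -9, -2, -100, 50, -19, -3, -100, 80, -30, -5, -100, 110, -42, -7, -100, 138, -53, -9, -100, 158, -60, -10.5, -100, 169, -64.5, -11.5, -100, 172.5, -66, -11.6, -100, 172.5, -66, -11.6, -100, 172.5, -66, -11.6], "gripper": 0, "force": 15}}

```text
time_s: 5.98
ee_pos: [0.5295, 0.0991, 0.1454]
eef_rot: [-2.633, 1.571, -2.701]
force: [0.3, -0.2, -0.9]
grip_width: 0.042
```

```bash
python3 plan.py 529.6 99.6 42.5 -3.9; python3 - <<'E'
from station import ctrl
import cv2
cv2.imwrite("pics/s1.png",ctrl.camera("scene")["color"][100:330,100:420,::-1].repeat(2,0).repeat(2,1))
E
```

```text
t 5.97 tcp [529.5  99.1 145.4] jaw yaw -3.93 tilt [-1.e-04 -0.e+00 -1.e+00] F [ 0.3 -0.2 -0.9] w 42.0 q6 [ 0.12  0.33  1.62 -0.    1.19  0.19]
  -> shift [1.029e+02 5.000e-01 1.000e-01] roll -0.0
```

View pics/s1.png

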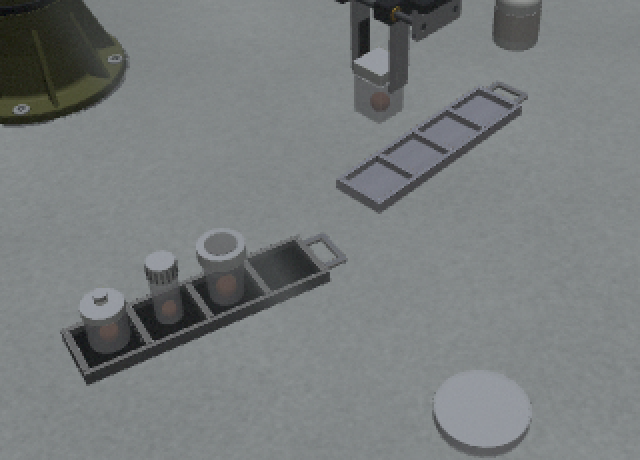

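The jar hangs upright in the fingers at about (378, 90). I'll lower it, slowly for the last part.

Emit:
{"api": "servo_tool", "payload": {"motion": [8, 0, 0, 0, 26, 0, 0, 0, 50, 0, 0, 0, 74, 0, 0, 0, 90, 0, 0, 0, 97, 0.5, 0, 0, 99, 0.5, 0, 0, 100.5, 0.5, 0, 0, 101.5, 0.5, 0, 0, 102.2, 0.5, 0, 0, 102.8, 0.5, 0, 0, 102.8, 0.5, 0, 0]}}

```text
time_s: 7.52
ee_pos: [0.5294, 0.1001, 0.0427]
eef_rot: [1.467, 1.571, 1.399]
force: [-0.7, -0.2, -1.2]
grip_width: 0.0418
```

```bash
python3 plan.py 529.6 99.6 42.5 -3.9
```

```text
t 7.53 tcp [529.4 100.1  42.7] jaw yaw -3.89 tilt [ 0.  0. -1.] F [-0.7 -0.2 -1.2] w 41.8 q6 [0.12 0.47 1.7  0.   0.97 0.19]
  -> shift [ 0.2 -0.5  0.2] roll 0.0
```

Emit:
{"api": "servo_tool", "payload": {"motion": [0.3, 0, 0, 0, 0.6, 0, 0, 0, 0.6, 0, 0, 0]}}

```text
time_s: 7.9
ee_pos: [0.5295, 0.1001, 0.0424]
eef_rot: [0.236, 1.571, 0.168]
force: [-2.9, -0.3, 4.9]
grip_width: 0.0416
```

Contact at 5 N, so I release.

Emit:
{"api": "servo_tool", "payload": {"motion": [0, 0, 0, 0, 0, 0, 0, 0, 0, 0, 0, 0, 0, 0, 0, 0, 0, 0, 0, 0, -10, 0, 0, 0, -35, 0, 0, 0, -70, 0, 0, 0, -98, 0, 0, 0, -108, 0, 0, 0, -108, 0, 0, 0], "gripper": 1}}

```text
time_s: 9.28
ee_pos: [0.5295, 0.1001, 0.1502]
eef_rot: [0.237, 1.57, 0.169]
force: [-0.0, 0.5, -0.0]
grip_width: 0.0939
```

```bash
python3 plan.py 524.5 -148.8 150 -19  ; python3 - <<'E'
from station import ctrl
import cv2
cv2.imwrite("pics/s2.png",ctrl.camera("scene")["color"][100:330,100:420,::-1].repeat(2,0).repeat(2,1))
E
```

```text
t 9.28 tcp [529.5 100.1 150.2] jaw yaw -3.88 tilt [ 6.e-04  1.e-04 -1.e+00] F [-0.   0.5 -0. ] w 93.9 q6 [0.12 0.33 1.62 0.   1.19 0.19]
  -> shift [ 2.000e-01 -2.487e+02  1.190e+01] roll 15.1
```

View pics/s2.png

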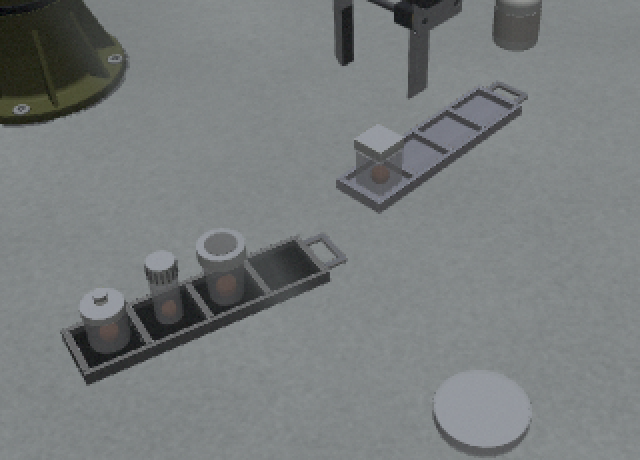

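The jar stands in the rack's end pocket at about (380, 165). The cup is next.

Emit:
{"api": "servo_tool", "payload": {"motion": [0, -10, 0, 1, 0, -35, 2, 2, 0, -75, 4, 5, 0, -120, 6, 8, 0, -165, 8, 10.5, 0, -205, 10, 13, 0, -232, 11, 14.5, 0, -245, 12, 15, 0, -248.7, 12, 15, 0, -248.7, 12, 15, 8, -248.7, 12, 15, 28, -248.7, 12, 15, 55, -248.7, 12, 15, 80, -248.7, 12, 15, 95, -248.7, 12, 15, 100, -248.7, 12, 15, 100, -248.7, 12, 15, 100, -248.7, 12, 15]}}

```text
time_s: 11.58
ee_pos: [0.525, -0.1489, 0.0508]
eef_rot: [-0.015, 1.57, -0.345]
force: [-0.6, -0.1, 1.9]
grip_width: 0.094
```

Emit:
{"api": "servo_tool", "payload": {"motion": [0, 0, 0, 0, 0, 0, 0, 0, 0, 0, 0, 0, 0, 0, 0, 0, 0, 0, 0, 0, 0, 0, 0, 0], "gripper": 0, "force": 15}}

```text
time_s: 12.32
ee_pos: [0.5246, -0.1488, 0.0501]
eef_rot: [0.382, 1.571, 0.052]
force: [0.3, -0.0, 0.1]
grip_width: 0.0487
```

```bash
python3 plan.py 534.1 165.5 47 -3.9
```

```text
t 12.32 tcp [ 524.6 -148.8   50.1] jaw yaw -18.88 tilt [ 0.  0. -1.] F [ 0.3 -0.   0.1] w 48.7 q6 [-0.34  0.47  1.68  0.    0.99 -0.01]
  -> shift [  3.1 300.5 -92.7] roll -15.0
```

Emit:
{"api": "servo_tool", "payload": {"motion": [-4, 0, 0, 0, -16, 0, 0, 0, -40, 0, 0, 0, -70, 0, 0, 0, -92, 0, 0, 0, -100, 0, 0, 0, -100, 12, -4, 0, -100, 40, -12, -2, -100, 80, -25, -4, -100, 125, -39, -6, -100, 170, -52, -9, -100, 215, -66, -11, -100, 255, -79, -13, -100, 283, -87, -14.5, -100, 296, -91, -15, -100, 300.5, -92.7, -15, -100, 300.5, -92.7, -15, -100, 300.5, -92.7, -15]}}

```text
time_s: 14.58
ee_pos: [0.5342, 0.1647, 0.15]
eef_rot: [-2.099, 1.571, -2.168]
force: [0.6, -0.2, 0.1]
grip_width: 0.0483
```

```bash
python3 plan.py 534.1 165.5 47 -3.9; python3 - <<'E'
from station import ctrl
import cv2
cv2.imwrite("pics/s3.png",ctrl.camera("scene")["color"][70:330,100:420,::-1].repeat(2,0).repeat(2,1))
E
```

```text
t 14.57 tcp [534.2 164.7 150. ] jaw yaw -3.95 tilt [-1.e-04 -1.e-04 -1.e+00] F [ 0.6 -0.2  0.1] w 48.3 q6 [ 0.23  0.37  1.56 -0.    1.21  0.3 ]
  -> shift [ 1.03e+02  8.00e-01 -1.00e-01] roll -0.0
```

View pics/s3.png

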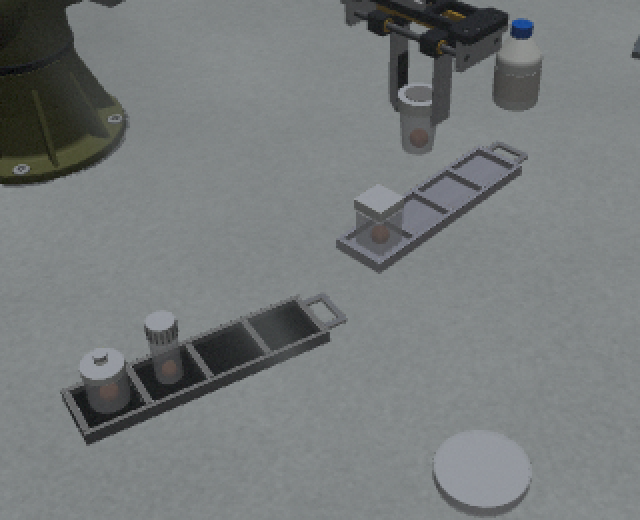

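The cup hangs upright at about (418, 118), but the grip width shrank slightly. I'll check whether it slipped.

```bash
python3 - <<'E'
from station import ctrl
from h import *
o=ctrl.get_obs(); print(o["grip_width"])
c=ctrl.camera("scene"); P=cloud(c)*1000
im=c["color"]
# lid bright pixels
x0,y0=300,110
m=(np.abs(P[:,:,1]-165)<40)&(np.abs(P[:,:,0]-534)<45)&(P[:,:,2]>100)&(P[:,:,2]<200)
for v in range(105,150,3): 
    print(v,[(int(P[v,u,0]),int(P[v,u,1]),int(P[v,u,2])) if np.isfinite(P[v,u,0]) else 0 for u in range(297,328,5)])
E
```

```text
0.048620306760275386
105 [(506, 155, 202), (511, 168, 197), (311, 460, 2), (320, 473, 0), (562, 153, 222), (570, 159, 222), (358, 498, 2)]
108 [(504, 158, 192), (510, 169, 189), (320, 449, 0), (332, 457, 1), (562, 153, 214), (569, 161, 213), (368, 482, 2)]
111 [(506, 157, 186), (513, 166, 184), (329, 436, 0), (341, 445, 0), (564, 151, 208), (572, 157, 209), (376, 472, 0)]
114 [(507, 156, 179), (515, 163, 179), (523, 171, 178), (534, 175, 180), (562, 153, 200), (572, 159, 201), (387, 456, 0)]
117 [(506, 157, 171), (522, 154, 178), (532, 159, 179), (540, 167, 178), (563, 153, 193), (570, 162, 191), (395, 445, 0)]
120 [(506, 157, 163), (530, 143, 178), (541, 147, 180), (548, 156, 178), (564, 152, 186), (571, 161, 184), (407, 428, 1)]
123 [(505, 158, 154), (531, 142, 171), (543, 144, 175), (553, 149, 176), (563, 154, 177), (571, 161, 177), (416, 415, 0)]
126 [(358, 350, 0), (531, 142, 164), (544, 143, 168), (555, 147, 170), (562, 156, 169), (571, 163, 169), (428, 398, 3)]
129 [(366, 340, -1), (532, 142, 156), (543, 145, 159), (551, 152, 159), (567, 149, 166), (571, 162, 161), (437, 385, 3)]
132 [(381, 322, 3), (529, 146, 145), (542, 146, 150), (549, 156, 148), (564, 154, 155), (433, 367, 0), (442, 378, 0)]
135 [(389, 311, 2), (529, 145, 138), (542, 148, 142), (550, 155, 141), (554, 169, 136), (439, 359, -2), (452, 364, 0)]
138 [(399, 298, 2), (528, 147, 129), (542, 147, 134), (551, 154, 134), (438, 336, -1), (452, 340, 2), (460, 353, 0)]
141 [(405, 290, 0), (527, 149, 119), (544, 145, 128), (549, 157, 124), (447, 325, -1), (459, 330, 0), (469, 340, 0)]
144 [(412, 281, -2), (529, 147, 113), (542, 148, 117), (549, 158, 115), (456, 312, 0), (466, 321, -1), (479, 325, 2)]
147 [(425, 264, 1), (433, 275, 0), (443, 284, -1), (456, 290, 0), (467, 296, 2), (478, 305, 2), (485, 317, -1)]
```

No slip: the lid top is at 178 mm, as expected. Lowering.

Emit:
{"api": "servo_tool", "payload": {"motion": [8, 0, 0, 0, 26, 0, 0, 0, 50, 0, 0, 0, 74, 0, 0, 0, 90, 0, 0, 0, 97, 0.5, 0, 0, 99, 0.5, 0, 0, 100.5, 0.5, 0, 0, 101.5, 0.5, 0, 0, 102.2, 0.5, 0, 0, 102.8, 0.5, 0, 0, 103.2, 0.5, 0, 0, 103.2, 0.5, 0, 0]}}

```text
time_s: 16.3
ee_pos: [0.5342, 0.166, 0.047]
eef_rot: [0.468, 1.571, 0.4]
force: [-1.1, 0.3, 1.4]
grip_width: 0.0484
```

Emit:
{"api": "servo_tool", "payload": {"motion": [0.3, 0, 0, 0, 0.3, 0, 0, 0]}}

```text
time_s: 16.55
ee_pos: [0.5343, 0.1661, 0.047]
eef_rot: [0.564, 1.57, 0.496]
force: [-2.2, -0.2, 4.9]
grip_width: 0.0483
```

Contact, so I release and rise.

Emit:
{"api": "servo_tool", "payload": {"motion": [0, 0, 0, 0, 0, 0, 0, 0, 0, 0, 0, 0, 0, 0, 0, 0, 0, 0, 0, 0, -10, 0, 0, 0, -35, 0, 0, 0, -70, 0, 0, 0, -98, 0, 0, 0, -108, 0, 0, 0, -108, 0, 0, 0], "gripper": 1}}

```text
time_s: 17.92
ee_pos: [0.5342, 0.166, 0.1547]
eef_rot: [0.309, 1.57, 0.241]
force: [-0.2, 1.3, 0.1]
grip_width: 0.0939
```

```bash
python3 plan.py 500.8 -207.0 155 -19  ; python3 - <<'E'
from station import ctrl
import cv2
cv2.imwrite("pics/s4.png",ctrl.camera("scene")["color"][70:330,100:420,::-1].repeat(2,0).repeat(2,1))
E
```

```text
t 17.93 tcp [534.2 166.  154.7] jaw yaw -3.88 tilt [ 6.e-04  1.e-04 -1.e+00] F [-0.2  1.3  0.1] w 93.9 q6 [0.24 0.37 1.56 0.   1.22 0.3 ]
  -> shift [  -0.4 -374.4   -8.1] roll 15.1
```

View pics/s4.png

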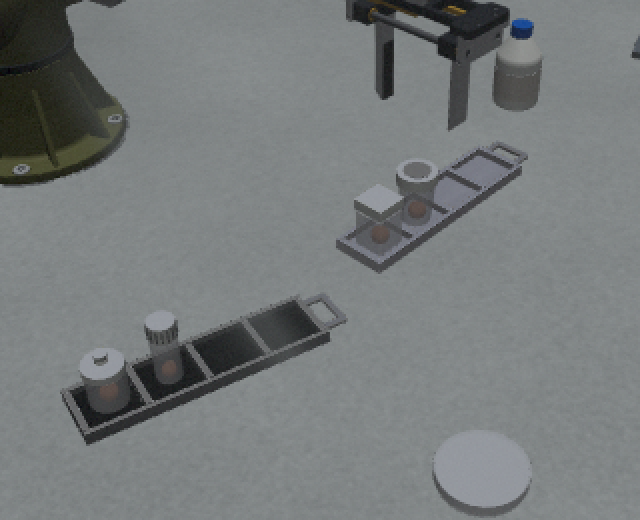

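The cup is in the second pocket at about (416, 190). The vial is next.

Emit:
{"api": "servo_tool", "payload": {"motion": [0, -10, 0, 1, 0, -35, -1, 2, 0, -75, -2, 4, 0, -120, -3, 6, 0, -167, -4, 8, 0, -214, -5, 9.5, 0, -260, -6, 11, 0, -303, -7, 12.5, 0, -340, -7.5, 14, 0, -363, -8, 14.7, 0, -372, -8, 15, 0, -374.4, -8.1, 15.1, 10, -374.4, -8.1, 15.1, 30, -374.4, -8.1, 15.1, 58, -374.4, -8.1, 15.1, 84, -374.4, -8.1, 15.1, 98, -374.4, -8.1, 15.1, 103.5, -374.4, -8.1, 15.1, 103.5, -374.4, -8.1, 15.1, 103.5, -374.4, -8.1, 15.1]}}

```text
time_s: 20.48
ee_pos: [0.5011, -0.2072, 0.0518]
eef_rot: [-0.116, 1.57, -0.448]
force: [-0.4, 0.3, 0.6]
grip_width: 0.094
```

Emit:
{"api": "servo_tool", "payload": {"motion": [0, 0, 0, 0, 0, 0, 0, 0, 0, 0, 0, 0, 0, 0, 0, 0, 0, 0, 0, 0, 0, 0, 0, 0, 0, 0, 0, 0], "gripper": 0, "force": 15}}

```text
time_s: 21.35
ee_pos: [0.5007, -0.207, 0.051]
eef_rot: [-2.866, 1.571, 3.086]
force: [0.7, 0.5, -0.2]
grip_width: 0.0297
```

```bash
python3 plan.py 538.5 231.3 48 -3.9
```

```text
t 21.35 tcp [ 500.7 -207.    51. ] jaw yaw -18.98 tilt [-0.  0. -1.] F [ 0.7  0.5 -0.2] w 29.7 q6 [-0.46  0.46  1.69 -0.    0.99 -0.13]
  -> shift [   3.   426.8 -106.8] roll -15.1
```

Emit:
{"api": "servo_tool", "payload": {"motion": [-4, 0, 0, 0, -16, 0, 0, 0, -40, 0, 0, 0, -70, 0, 0, 0, -94, 0, 0, 0, -104, 0, 0, 0, -104, 12, -3, 0, -104, 40, -10, -1, -104, 80, -20, -3, -104, 127, -32, -5, -104, 175, -44, -6, -104, 223, -56, -8, -104, 271, -68, -10, -104, 319, -80, -11, -104, 365, -91, -13, -104, 400, -100, -14.5, -104, 419, -105, -15, -104, 426.5, -106.8, -15.1, -104, 426.8, -106.8, -15.1, -104, 426.8, -106.8, -15.1]}}

```text
time_s: 23.85
ee_pos: [0.5387, 0.2304, 0.1551]
eef_rot: [-1.946, 1.571, -2.015]
force: [-0.2, -0.8, -1.0]
grip_width: 0.0295
```

```bash
python3 plan.py 538.5 231.3 48 -3.9; python3 - <<'E'
from station import ctrl
import cv2
cv2.imwrite("pics/s5.png",ctrl.camera("scene")["color"][40:330,100:420,::-1].repeat(2,0).repeat(2,1))
E
```

```text
t 23.85 tcp [538.7 230.4 155.1] jaw yaw -3.95 tilt [-1.e-04 -1.e-04 -1.e+00] F [-0.2 -0.8 -1. ] w 29.5 q6 [ 0.34  0.42  1.47 -0.    1.24  0.41]
  -> shift [107.1   0.9  -0.2] roll -0.1
```

View pics/s5.png

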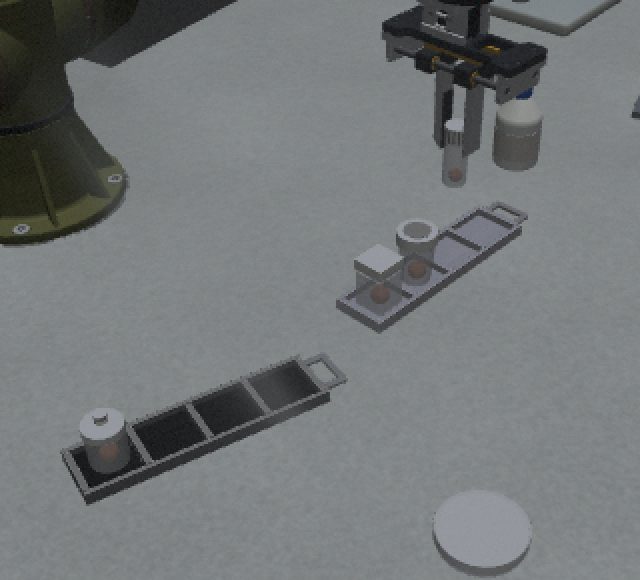

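Emit:
{"api": "servo_tool", "payload": {"motion": [8, 0, 0, 0, 26, 0.3, 0, 0, 52, 0.5, 0, 0, 78, 0.5, 0, 0, 94, 0.5, 0, 0, 101, 0.5, 0, 0, 103, 0.5, 0, 0, 104.5, 0.5, 0, 0, 105.5, 0.5, 0, 0, 106.2, 0.5, 0, 0, 106.8, 0.5, 0, 0, 107.2, 0.5, 0, 0, 107.2, 0.5, 0, 0]}}

```text
time_s: 25.52
ee_pos: [0.5387, 0.2319, 0.048]
eef_rot: [0.485, 1.571, 0.418]
force: [-0.5, 0.6, 1.4]
grip_width: 0.0297
```

```bash
python3 - <<'E'
from h import *
for n in ("top","scene"):
    P=cloud(dict(np.load(n+"0.npz")))*1000
    m=(P[:,:,1]>330)&(P[:,:,2]>15)&(P[:,:,0]<700)&(P[:,:,0]>350)&(P[:,:,1]<700)
    q=P[m]; print(len(q),np.percentile(q,[1,50,99],axis=0).round(0))
E
```

```text
1588 [[442. 332.  15.]
 [472. 465.  81.]
 [557. 498. 122.]]
794 [[450. 334.  15.]
 [485. 463.  67.]
 [543. 495. 121.]]
```

Emit:
{"api": "servo_tool", "payload": {"motion": [0.3, 0, 0, 0, 0.3, 0, 0, 0]}}

```text
time_s: 25.78
ee_pos: [0.5387, 0.2319, 0.048]
eef_rot: [0.58, 1.57, 0.512]
force: [-1.4, 0.0, 5.5]
grip_width: 0.0297
```

Emit:
{"api": "servo_tool", "payload": {"motion": [0, 0, 0, 0, 0, 0, 0, 0, 0, 0, 0, 0, 0, 0, 0, 0, 0, 0, 0, 0, 0, 0, 0, 0, -10, 0, 0, 0, -35, 0, 0, 0, -70, 0, 0, 0, -98, 0, 0, 0, -108, 0, 0, 0, -108, 0, 0, 0], "gripper": 1}}

```text
time_s: 27.28
ee_pos: [0.5386, 0.2318, 0.1557]
eef_rot: [0.439, 1.57, 0.371]
force: [-0.1, 0.2, -0.7]
grip_width: 0.0938
```

```bash
python3 plan.py 479.2 -266.6 155 -19  ; python3 - <<'E'
from station import ctrl
import cv2
cv2.imwrite("pics/s6.png",ctrl.camera("scene")["color"][40:330,100:420,::-1].repeat(2,0).repeat(2,1))
E
```

```text
t 27.27 tcp [538.6 231.8 155.7] jaw yaw -3.89 tilt [ 5.e-04  2.e-04 -1.e+00] F [-0.1  0.2 -0.7] w 93.8 q6 [0.34 0.42 1.47 0.   1.25 0.41]
  -> shift [   0.6 -501.3  -25.5] roll 15.1
```

View pics/s6.png

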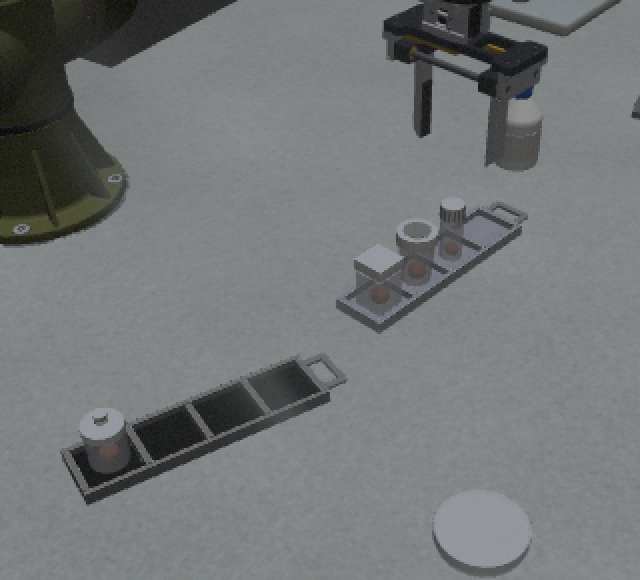

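The vial stands in the third pocket at about (452, 230). Last, the weighing bottle.

Emit:
{"api": "servo_tool", "payload": {"motion": [0, -12, -1, 1, 0, -40, -2, 1, 0, -80, -4, 2, 0, -128, -6, 4, 0, -177, -9, 5.5, 0, -226, -11, 7, 0, -275, -14, 8.5, 0, -324, -16, 10, 0, -373, -19, 11.5, 0, -420, -21, 13, 0, -460, -23, 14, 0, -486, -25, 14.8, 0, -498, -25.5, 15.1, 0, -501.3, -25.5, 15.1, 0, -501.3, -25.5, 15.1]}}

```text
time_s: 29.2
ee_pos: [0.4792, -0.266, 0.1554]
eef_rot: [2.615, 1.57, 2.284]
force: [0.1, 0.8, -0.3]
grip_width: 0.0935
```

Emit:
{"api": "servo_tool", "payload": {"motion": [10, 0, 0, 0, 35, 0, 0, 0, 65, 0, 0, 0, 95, 0, 0, 0, 116, 0, 0, 0, 124.5, 0, 0, 0, 124.5, 0, 0, 0, 124.5, 0, 0, 0]}}

```text
time_s: 30.2
ee_pos: [0.4796, -0.2667, 0.0319]
eef_rot: [-0.227, 1.569, -0.558]
force: [-0.1, 0.2, -0.8]
grip_width: 0.0941
```

```bash
python3 plan.py 479.2 -266.6 31 -19
```

```text
t 30.2 tcp [ 479.6 -266.7   31.9] jaw yaw -18.97 tilt [ 1.1e-03 -7.0e-04 -1.0e+00] F [-0.1  0.2 -0.8] w 94.1 q6 [-0.57  0.5   1.68  0.    0.96 -0.24]
  -> shift [ 0.9 -0.  -0.4] roll 0.0
```

Emit:
{"api": "servo_tool", "payload": {"motion": [0, 0, 0, 0, 0, 0, 0, 0, 0, 0, 0, 0, 0, 0, 0, 0, 0, 0, 0, 0, 0, 0, 0, 0, 0, 0, 0, 0], "gripper": 0, "force": 15}}

```text
time_s: 31.08
ee_pos: [0.4792, -0.2666, 0.031]
eef_rot: [1.799, 1.571, 1.468]
force: [0.4, -0.6, 0.1]
grip_width: 0.0432
```

```bash
python3 plan.py 543 297.2 155 -3.9 543 297.2 28 -3.9
```

```text
t 31.07 tcp [ 479.2 -266.6   31. ] jaw yaw -18.98 tilt [ 0.  0. -1.] F [ 0.4 -0.6  0.1] w 43.2 q6 [-0.57  0.5   1.68  0.    0.96 -0.24]
  -> shift [-123.9  553.9 -123.1] roll -15.1
t 31.07 tcp [ 479.2 -266.6   31. ] jaw yaw -18.98 tilt [ 0.  0. -1.] F [ 0.4 -0.6  0.1] w 43.2 q6 [-0.57  0.5   1.68  0.    0.96 -0.24]
  -> shift [   3.1  553.9 -123.1] roll -15.1
```

Emit:
{"api": "servo_tool", "payload": {"motion": [-4, 0, 0, 0, -16, 0, 0, 0, -42, 0, 0, 0, -76, 0, 0, 0, -106, 0, 0, 0, -121, 0, 0, 0, -124, 0, 0, 0]}}

```text
time_s: 31.95
ee_pos: [0.4793, -0.2667, 0.1557]
eef_rot: [-0.242, 1.57, -0.574]
force: [-1.1, -0.4, -1.3]
grip_width: 0.0429
```

Emit:
{"api": "servo_tool", "payload": {"motion": [0, 12, -3, 0, 0, 40, -9, -1, 0, 80, -18, -2, 0, 128, -28, -3.5, 0, 178, -40, -5, 0, 228, -51, -6, 0, 278, -62, -7.5, 0, 328, -73, -9, 0, 378, -84, -10.5, 0, 426, -95, -11.5, 0, 472, -105, -13, 0, 512, -114, -14, 0, 538, -120, -14.8, 0, 550, -122.3, -15.1, 0, 554, -123, -15.1, 0, 554, -123, -15.1, 0, 554, -123, -15.1]}}

```text
time_s: 34.08
ee_pos: [0.5432, 0.2965, 0.1551]
eef_rot: [-0.576, 1.571, -0.644]
force: [-0.1, -0.1, -1.6]
grip_width: 0.043
```

```bash
python3 plan.py 543 297.2 28 -3.9; python3 - <<'E'
from station import ctrl
import cv2
cv2.imwrite("pics/s7.png",ctrl.camera("scene")["color"][40:330,100:420,::-1].repeat(2,0).repeat(2,1))
E
```

```text
t 34.08 tcp [543.2 296.5 155.1] jaw yaw -3.94 tilt [ 1.e-04 -1.e-04 -1.e+00] F [-0.1 -0.1 -1.6] w 43.0 q6 [ 0.44  0.49  1.37 -0.    1.28  0.51]
  -> shift [127.1   0.7  -0.3] roll -0.0
```

View pics/s7.png

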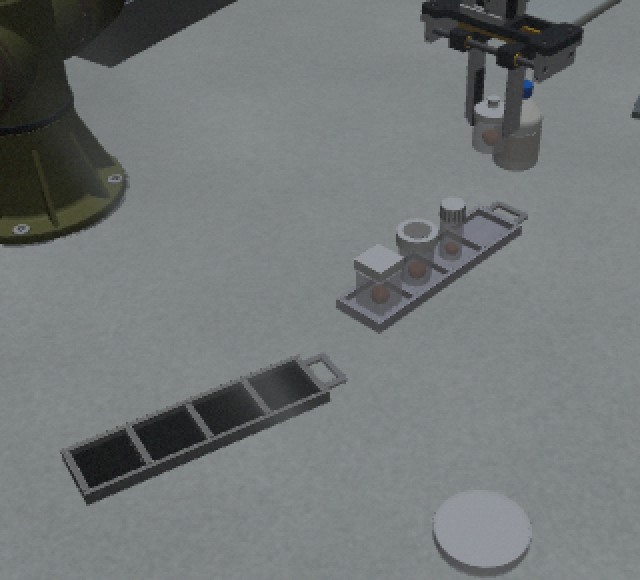

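The weighing bottle is held upright at about (492, 125). Lowering.

Emit:
{"api": "servo_tool", "payload": {"motion": [8, 0, 0, 0, 28, 0.3, 0, 0, 58, 0.5, 0, 0, 90, 0.5, 0, 0, 112, 0.5, 0, 0, 120, 0.5, 0, 0, 122.5, 0.5, 0, 0, 124.3, 0.5, 0, 0, 125.5, 0.5, 0, 0, 126.2, 0.5, 0, 0, 126.8, 0.5, 0, 0, 127.2, 0.5, 0, 0, 127.2, 0.5, 0, 0]}}

```text
time_s: 35.75
ee_pos: [0.5432, 0.2979, 0.028]
eef_rot: [0.696, 1.571, 0.629]
force: [-0.3, -0.1, 1.5]
grip_width: 0.0431
```

Emit:
{"api": "servo_tool", "payload": {"motion": [0.3, 0, 0, 0, 0.3, 0, 0, 0]}}

```text
time_s: 36.0
ee_pos: [0.5432, 0.2979, 0.0279]
eef_rot: [0.847, 1.57, 0.78]
force: [-2.7, -0.3, 5.3]
grip_width: 0.043
```

Emit:
{"api": "servo_tool", "payload": {"motion": [0, 0, 0, 0, 0, 0, 0, 0, 0, 0, 0, 0, 0, 0, 0, 0, 0, 0, 0, 0, 0, 0, 0, 0, -10, 0, 0, 0, -35, 0, 0, 0, -70, 0, 0, 0, -105, 0, 0, 0, -125, 0, 0, 0, -130, 0, 0, 0, -130, 0, 0, 0], "gripper": 1}}

```text
time_s: 37.62
ee_pos: [0.543, 0.2977, 0.1573]
eef_rot: [-2.807, 1.571, -2.875]
force: [-0.5, 0.2, -0.9]
grip_width: 0.0938
```

Emit:
{"api": "servo_tool", "payload": {"motion": [-5, 0, -20, 0, -10, 0, -60, 0, -10, 0, -110, 0, -10, 0, -160, 0, -10, 0, -185, 0, -10, 0, -190, 0, -10, 0, -190, 0]}}

```text
time_s: 38.5
ee_pos: [0.3539, 0.3107, 0.1672]
eef_rot: [-2.284, 1.57, -2.351]
force: [0.2, 0.9, 0.1]
grip_width: 0.0937
```

```bash
python3 - <<'E'
from station import ctrl
from h import *
o=ctrl.get_obs();print(o["ee_pos"],o["time_s"])
for n in("scene","top"):
    c=ctrl.camera(n); cv2.imwrite(f"pics/{n}9.png",c["color"][:,:,::-1]); P=cloud(c)*1000
    t=np.deg2rad(-3.9)
    for nm,y in(("wb",99),("vial",33),("cup",-33),("jar",-99)):
        x0,y0=536.3-y*np.sin(t),198.4+y*np.cos(t)
        m=(np.hypot(P[:,:,0]-x0,P[:,:,1]-y0)<31)&(P[:,:,2]>47)&(P[:,:,2]<100)
        q=P[m]
        if len(q): print(n,nm,"top z",np.percentile(q[:,2],95).round(1),"mid",[((a+b)/2-k).round(1) for (a,b),k in zip(np.percentile(q[q[:,2]>np.percentile(q[:,2],90)-5][:,:2],[1,99],axis=0).T,(x0,y0))],len(q))
E
```

```text
[0.35392498 0.31065516 0.16720768] 38.5
scene wb top z 69.3 mid [np.float64(0.8), np.float64(-0.8)] 179
scene vial top z 82.4 mid [np.float64(1.1), np.float64(-0.3)] 207
scene cup top z 77.6 mid [np.float64(0.6), np.float64(0.4)] 366
scene jar top z 73.1 mid [np.float64(-0.0), np.float64(0.2)] 379
top wb top z 69.8 mid [np.float64(-0.2), np.float64(-0.1)] 457
top vial top z 83.6 mid [np.float64(-0.3), np.float64(-0.7)] 294
top cup top z 78.4 mid [np.float64(-0.8), np.float64(-0.0)] 631
top jar top z 74.1 mid [np.float64(-0.7), np.float64(-0.2)] 575
```

View pics/top9.png

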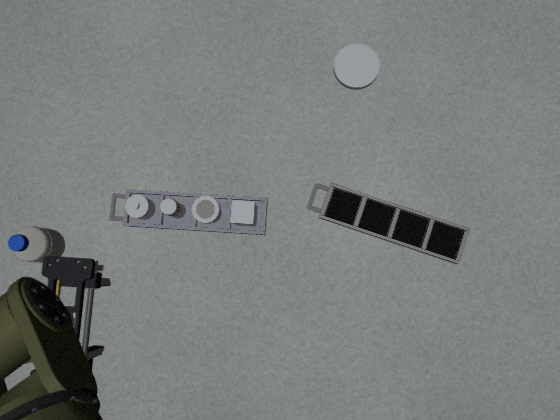

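View pics/scene9.png

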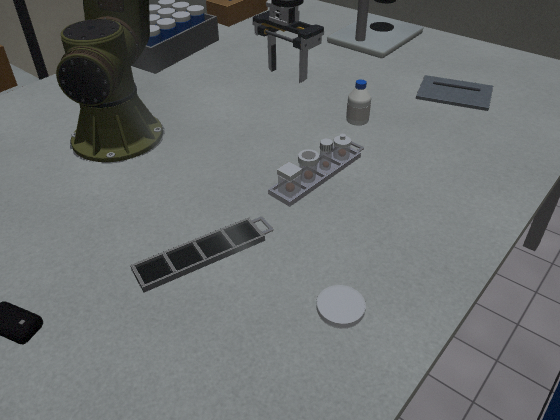

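All four stand upright and centred within about 1 mm. The top view shows, from the rack's handle: weighing bottle (137, 206), vial (169, 207), cup (206, 209) and jar (242, 211). The carrier is empty and the gripper is clear, so I'm handing in.

```bash
python3 -c "
from station import ctrl
print(ctrl.hand_in(), ctrl.get_obs()['time_s'])"
```

```text
the job is handed in; nothing more can be done
the job is handed in; nothing more can be done
```

All four containers are in the rack in reverse order, and the job was handed in after about 38.6 s of robot time. From the rack's handle they stand weighing bottle, vial, cup, square jar. Each was lowered until it touched the pocket floor at about 5 N, then released.

In the last pictures every container was upright and within about 1 mm of its pocket centre. The carrier was empty, and the gripper was open and clear of everything.

- **Top heights:** they read 1 to 4 mm above nominal at the end. I took that as depth noise and high-percentile bias, since most tops read similarly high before anything was moved.
- **Cup grip:** the grip measured about 48.5 mm on the nominally 50 mm lid. A depth check in the air showed no slip.
- **Camera agreement:** the two cameras placed the carrier and rack up to about 2 mm apart, so I used their average.

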